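# Stroke a row of paint cakes home in the palette

## Robot

A 7-joint arm with a two-finger parallel gripper is mounted at the origin on the work surface. World frame = base frame: x ahead of the robot, y to its left, z up, the work surface at z = 0. Lengths are in m, angles in rad, forces in N, time in s.
With the tool pointing down it reaches from about 0.375 to 0.925 m from the base axis. Payload 3.1 kg.
Tool frame: the origin (TCP) lies between the finger pads; the fingertips stand 19 mm ahead of it and the grasp point (between the pads) is the TCP; z points along the fingers, y is the direction in which the jaws open and shut (so a half turn about z gives the same grasp; the last joint's range is limited). The gripper opens to 85 mm and grips with 20 to 120 N. Pads are 22 mm wide; open, the fingers measure 114 mm over their backs; the gripper's body (76 mm by 85 mm) begins 54 mm behind the grasp point. The pads swing forward as they close: fully open they stand 13 mm farther back than shut.
Start: joints at [-0.098, 0.383, 0.044, 1.598, -0.018, 1.161, -0.05], TCP at [0.65, 0, 0.25] pointing down, gripper open.
Joint ranges: [-2.61, 2.61], [-0.41, 2.15], [-1.48, 1.57], [0, 2.5], [-1.57, 4.71], [0.05, 1.97], [-2.85, 2.85]. Speed limits (rad/s): [2.79, 2.79, 3.14, 3.14, 3.14, 3.14, 3.14].

## Interface

Orientations are given as a unit quaternion [x, y, z, w].
In Python, from bench import move_ptp, movel, move_j, move_gripper, pause, inverse_kinematics, read_camera, camera_params, MotionError, sign_off, look_for, tip_of, read_time_s, read_qpos, read_joint_vel, read_effort, read_eef_pos, read_tcp_rot, read_ft_force, read_ft_torque, read_finger_gap gives the robot as it stands. Calls block until the motion is done:
- move_ptp(position, orientation): joint-space move of the TCP to a pose.
- movel(position, orientation=None, speed=0.15): straight line of the TCP; orientation=None keeps the orientation; speed is the mean speed in m/s.
- move_j(angles): joint-space move.
- move_gripper(opening, effort=None): finger opening in m; effort is the grip in N (None keeps the last); returns when the fingers have stopped.
- pause(seconds).
- inverse_kinematics(position, orientation): joint angles nearest the present ones, or None.
- read_camera(name): name is "scene" or "side" or "wrist"; returns the picture (384x512x3 uint8, red, green, blue); there is no depth.
- camera_params(name): a dict with "K" (3x3 intrinsics, pixels), "camera_from_world" (4x4, takes a point from world to camera coordinates). Camera axes: x right, y down, z forward; pixel columns grow to the right and rows downward; lengths in m; the calibration is good to about 2 mm. A picture is of the moment at which its call begins: read the wrist's pose just before it. camera_params takes no time and is no camera call; for the wrist camera it gives the pose at the moment of the call.
A pose or a line that the arm cannot do raises MotionError and nothing moves.
- sign_off(): hands the job in, once; it reports no verdict.
Trained networks look in the newest picture that a camera, given by its name, has taken for a name from the list of things; names that differ only in an ending like _2 or _b are one class to them, and where a whole thing is asked for, a point or a joint stands for the part that bears it (a point fixed in the world has none). Each returns a list of dicts, best first, with "confidence" (0 to 1); they miss things now and then, are a little off and sometimes report something else, mostly with a low value. They report only what shows in the picture. A call takes as long as a camera call.
- look_for(camera, name): "at" ([column, row] in pixels, amid what is visible of it).
- tip_of(camera, name): "at" ([column, row] in pixels: a listed point, or the origin of a listed thing).
Readings, each from a call of its own:
- read_time_s(): time.
- read_qpos(): joint angles.
- read_joint_vel(): joint speeds.
- read_effort(): joint torques, N m.
- read_eef_pos(): TCP position.
- read_tcp_rot(): TCP orientation.
- read_ft_force(): force on the tool from outside, world axes, zero at the start.
- read_ft_torque(): the same for the moment, N m.
- read_finger_gap(): finger opening in m.
Only numpy, scipy, OpenCV 4.12 (cv2) and the standard library are available. Lean on these libraries where they do the work, as an engineer would, in place of code of your own. Each camera call takes 0.05 s, during which the arm holds its last target.

## Task

The five domed paint cakes on the steel palette have worked up out of their wells. Run your fingertips lightly along the curved row from the red cake to the blue one, staying close over the row all the way, so that each cake in turn slides back down home into its well; then draw clear. Do not pull any cake up or press hard, and leave the pot, the sculpting tool, the brayer and the caddy with its sliding door as they are.

Things in the scene. Friction and masses are not known exactly. Their poses are not given: they have to be found in the camera images.
- palette: stainless steel palette, a flat slab 135 x 300 x 14 mm that is stuck to the table and does not move. Origin at table level, z up; its flat top face is at z = 14 mm and reaches from x = -95.5 to +39.5 mm and y = -150 to +150 mm. The cakes' centres lie on an arc of 200 mm radius about (x, y) = (-195, 0) mm: red (-26, +106), orange (-3, +55), yellow (+5, 0), green (-3, -55), blue (-26, -106) mm. Nothing else stands up from it (the round mixing dips are flat marks).
- red_top (a point): top of the dome of the red paint cake: a hard round cake 42 mm across whose smooth dome falls 7.5 mm from the top to its edge; it moves with the cake, about 8 mm above the palette's steel face at the start and 1 mm above it when fully home
- cake_red (a joint): how far the red cake is pressed down in its well, m: about 0 at the start (dome top 8 mm above the steel), more than 0.003 counts as home, 0.007 is the bottom; it slides straight down against about 1.6 N of friction and stays where it is left, so fingertips drawn over the dome along the row, 1 to 5 mm above the steel, push it down
- orange_top (a point): top of the dome of the orange paint cake: a hard round cake 42 mm across whose smooth dome falls 7.5 mm from the top to its edge; it moves with the cake, about 8 mm above the palette's steel face at the start and 1 mm above it when fully home
- cake_orange (a joint): how far the orange cake is pressed down in its well, m: about 0 at the start (dome top 8 mm above the steel), more than 0.003 counts as home, 0.007 is the bottom; it slides straight down against about 1.6 N of friction and stays where it is left, so fingertips drawn over the dome along the row, 1 to 5 mm above the steel, push it down
- yellow_top (a point): top of the dome of the yellow paint cake: a hard round cake 42 mm across whose smooth dome falls 7.5 mm from the top to its edge; it moves with the cake, about 8 mm above the palette's steel face at the start and 1 mm above it when fully home
- cake_yellow (a joint): how far the yellow cake is pressed down in its well, m: about 0 at the start (dome top 8 mm above the steel), more than 0.003 counts as home, 0.007 is the bottom; it slides straight down against about 1.6 N of friction and stays where it is left, so fingertips drawn over the dome along the row, 1 to 5 mm above the steel, push it down
- green_top (a point): top of the dome of the green paint cake: a hard round cake 42 mm across whose smooth dome falls 7.5 mm from the top to its edge; it moves with the cake, about 8 mm above the palette's steel face at the start and 1 mm above it when fully home
- cake_green (a joint): how far the green cake is pressed down in its well, m: about 0 at the start (dome top 8 mm above the steel), more than 0.003 counts as home, 0.007 is the bottom; it slides straight down against about 1.6 N of friction and stays where it is left, so fingertips drawn over the dome along the row, 1 to 5 mm above the steel, push it down
- blue_top (a point): top of the dome of the blue paint cake: a hard round cake 42 mm across whose smooth dome falls 7.5 mm from the top to its edge; it moves with the cake, about 8 mm above the palette's steel face at the start and 1 mm above it when fully home
- cake_blue (a joint): how far the blue cake is pressed down in its well, m: about 0 at the start (dome top 8 mm above the steel), more than 0.003 counts as home, 0.007 is the bottom; it slides straight down against about 1.6 N of friction and stays where it is left, so fingertips drawn over the dome along the row, 1 to 5 mm above the steel, push it down
- pot: small terracotta pot, 72 mm across, 65 mm tall, standing off the red end of the palette; origin at the centre of its foot; leave alone
- sculpting_tool: wooden sculpting tool lying on the robot's side of the palette, about 155 mm long along its x axis (-55 to +97 mm), 12 mm thick; leave alone
- brayer: black brayer (ink roller) lying beyond the palette, 32 mm tall; its x axis runs along it from the handle's end (-125 mm) to the roller (75 mm wide, at the origin); leave alone
- caddy: blue plastic caddy off the blue end of the palette, 110 x 150 mm, 91 mm tall (98 mm at the door's pull), fixed; origin at the centre of its underside; leave alone
- door_pull (a point): top of the white pull on the caddy's sliding door, 98 mm above the table; leave the door where it is

How it is judged:
On the way, in this order (a step that is already met when the one before it is completed fails the run):
1. the red cake is pressed home (down by more than 3 mm) (value of joint cake_red above 0.003 m), for 0.05 s.
2. the orange cake is pressed home (down by more than 3 mm) (value of joint cake_orange above 0.003 m), for 0.05 s.
3. the yellow cake is pressed home (down by more than 3 mm) (value of joint cake_yellow above 0.003 m), for 0.05 s.
4. the green cake is pressed home (down by more than 3 mm) (value of joint cake_green above 0.003 m), for 0.05 s.
5. the blue cake is pressed home (down by more than 3 mm) (value of joint cake_blue above 0.003 m), for 0.05 s.
At the end, for the whole second after the job is handed in: All five cakes are down by more than 3 mm on their joints (dome tops less than 5 mm above the steel), pressed in order from red to blue; pot, sculpting tool and brayer lie within 12 mm of where they were, at rest, and the caddy door within 6 mm (value of joint each of cake_red, cake_orange, cake_yellow, cake_green, cake_blue above 0.003 m and distance of each of pot, sculpting_tool, brayer from where it was at the start of the episode below 0.012 m and linear speed of each of pot, sculpting_tool, brayer below 0.02 m/s and distance of door_pull from where it was at the start of the episode below 0.006 m); the robot touches nothing.
It fails at once if the fingers press on the palette or its cakes with more than 60 N (contact force between the fingers and palette above 60 N).
It fails at once if after the first cake is home and before the last is, the fingers leave the row (grasp point more than 80 mm from every cake top) (value of joint cake_red above 0.003 m and not (value of joint cake_blue above 0.003 m) and distance between the grasp point and red_top above 0.08 m and distance between the grasp point and orange_top above 0.08 m and distance between the grasp point and yellow_top above 0.08 m and distance between the grasp point and green_top above 0.08 m and distance between the grasp point and blue_top above 0.08 m).
It fails at once if a cake is pulled up out of its well (value of joint any of cake_red, cake_orange, cake_yellow, cake_green, cake_blue below -0.003 m).
It fails at once if a bystander is moved or lifted by more than 12 mm (distance of any of pot, sculpting_tool, brayer from where it was at the start of the episode above 0.012 m).
It fails at once if the caddy door is slid by more than 6 mm (distance of door_pull from where it was at the start of the episode above 0.006 m).
It also fails if it takes over 48 s, if anything falls off the work surface, if the arm or the gripper's body presses on something with over 40 N, if the wrist force passes 120 N, or if a joint passes its speed limit or range.

## Working session

There is one attempt and no reset: what is moved stays moved. The work goes in short steps, each a Python script; the robot and the scene stay as the last script left them, time stands still between calls to the robot, and variables do not carry over. Pictures are saved under pics/ and viewed, and the job is handed in when it is done.

```bash
mkdir -p pics; ls; cat > h.py <<'E'
import numpy as np, cv2
from bench import *
def ray(cam,px):
    p=camera_params(cam);K=np.array(p["K"]);T=np.array(p["camera_from_world"])
    R=T[:3,:3];t=T[:3,3];o=-R.T@t
    d=R.T@np.linalg.solve(K,[px[0],px[1],1.]);return o,d
def atz(cam,px,z):
    o,d=ray(cam,px);return o+d*(z-o[2])/d[2]
def proj(cam,P):
    p=camera_params(cam);K=np.array(p["K"]);T=np.array(p["camera_from_world"])
    q=K@(T[:3,:3]@np.array(P)+T[:3,3]);return q[:2]/q[2]
def save(cam,n):
    im=read_camera(cam);cv2.imwrite(f"pics/{n}.png",cv2.cvtColor(im,cv2.COLOR_RGB2BGR));return im
E
python3 - <<'E'
from h import *
print(read_time_s(),read_tcp_rot())
for c in ["scene","side","wrist"]:
    save(c,c+"0")
    for n in ["red","orange","yellow","green","blue"]:
        r=tip_of(c,n+"_top")
        if r: print(c,n,r[0]["at"],round(r[0]["confidence"],2),atz(c,r[0]["at"],.022).round(4))
    r=tip_of(c,"palette")
    if r: print(c,"pal",r[0]["at"],r[0]["confidence"],atz(c,r[0]["at"],0).round(4))
for n in ["pot","sculpting_tool","brayer","caddy"]:
    for c in ["scene","side"]:
        r=tip_of(c,n)
        if r: print(c,n,r[0]["at"],round(r[0]["confidence"],2),atz(c,r[0]["at"],0).round(3))
print(read_time_s())
E
```

```text
pics
0.0 [ 0.70706695  0.70714537 -0.00098492 -0.00088286]
scene red [311.7, 201.4] 0.67 [0.4738 0.0984 0.022 ]
scene orange [290.5, 203.9] 0.56 [0.503  0.0492 0.022 ]
scene yellow [269.8, 205.1] 0.66 [5.27e-01 5.00e-04 2.20e-02]
scene green [249.0, 204.2] 0.57 [ 0.5444 -0.0509  0.022 ]
scene blue [232.9, 195.2] 0.6 [ 0.5309 -0.1026  0.022 ]
scene pal [270.5, 207.6] 0.8 [ 5.164e-01 -5.000e-04  0.000e+00]
side red [195.1, 208.9] 0.41 [0.4647 0.095  0.022 ]
side orange [162.8, 264.3] 0.75 [ 0.3623 -0.0682  0.022 ]
side yellow [234.2, 222.4] 0.6 [0.5281 0.0103 0.022 ]
side green [245.1, 237.6] 0.55 [ 0.5296 -0.0491  0.022 ]
side blue [259.4, 254.3] 0.58 [ 0.5351 -0.1081  0.022 ]
side pal [234.1, 229.8] 0.92 [0.5288 0.0141 0.    ]
wrist red [102.7, 92.8] 0.73 [0.4675 0.0949 0.022 ]
wrist orange [134.9, 129.7] 0.59 [0.5018 0.0508 0.022 ]
wrist yellow [157.8, 165.8] 0.59 [0.5265 0.0044 0.022 ]
wrist green [172.4, 206.3] 0.87 [ 0.5412 -0.0519  0.022 ]
wrist blue [171.4, 242.6] 0.74 [ 0.5354 -0.1067  0.022 ]
wrist pal [161.7, 162.6] 0.88 [0.5246 0.005  0.    ]
scene pot [161.9, 205.1] 0.55 [ 0.616 -0.273  0.   ]
side pot [191.0, 188.9] 0.58 [ 0.488  0.232 -0.   ]
scene sculpting_tool [277.0, 167.4] 0.54 [ 0.362 -0.036  0.   ]
side sculpting_tool [161.6, 262.0] 0.65 [ 0.364 -0.034  0.   ]
scene brayer [260.4, 256.4] 0.63 [0.669 0.029 0.   ]
side brayer [288.9, 214.5] 0.89 [0.669 0.024 0.   ]
side caddy [345.2, 308.2] 0.93 [ 0.621 -0.264 -0.   ]
1.45
```

```bash
python3 - <<'E'
import cv2,numpy as np
a=cv2.imread("pics/scene0.png");b=cv2.imread("pics/wrist0.png");
cv2.imwrite("pics/s2.png",cv2.resize(a[120:330,100:400],None,fx=2.6,fy=2.6))
cv2.imwrite("pics/w2.png",cv2.resize(b,None,fx=1.5,fy=1.5))
E
```

```text
(no output)
```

View pics/s2.png

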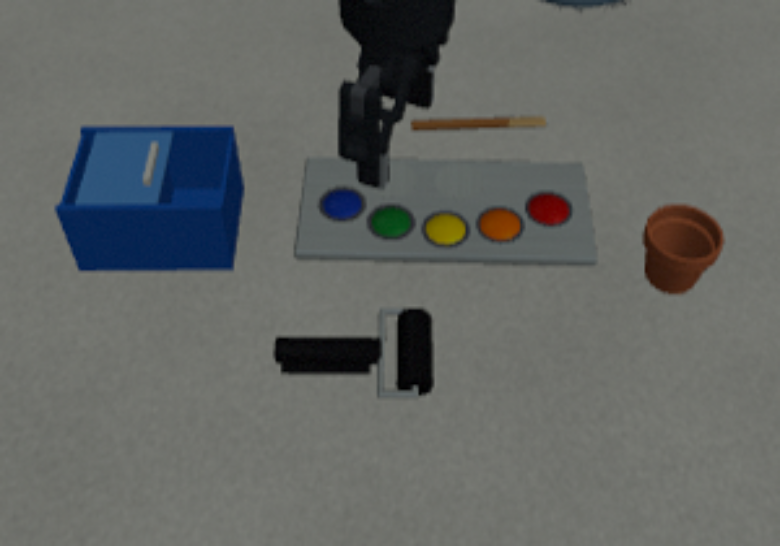

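View pics/w2.png

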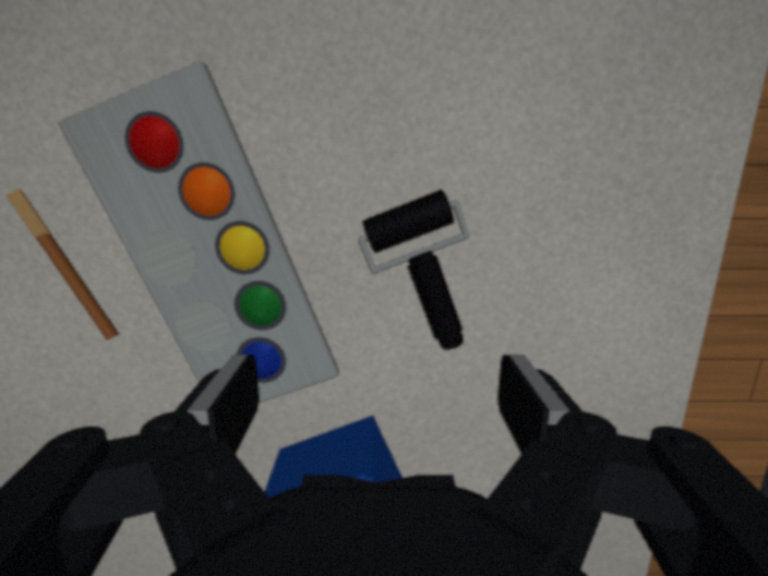

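View pics/side0.png

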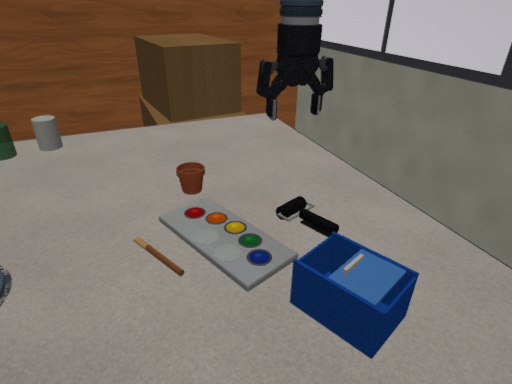

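The pictures are clear: the networks' cake hits agree with what I see, apart from side "orange", which fell on the sculpting tool. The pot also got a false hit in the scene view. Next I fit the palette pose to the cakes' colour blobs.

```bash
cat > fit.py <<'E'
from h import *
from scipy.optimize import least_squares
L={"red":(-26,106),"orange":(-3,55),"yellow":(5,0),"green":(-3,-55),"blue":(-26,-106)}
hue={"red":(174,6),"orange":(7,18),"yellow":(22,35),"green":(50,75),"blue":(112,130)}
def blobs(cam,f,guess):
    hsv=cv2.cvtColor(cv2.imread(f),cv2.COLOR_BGR2HSV).astype(int);H=hsv[...,0];out={}
    for n,(a,b) in hue.items():
        m=((H>=a)&(H<=b)) if a<b else ((H>=a)|(H<=b))
        m&=(hsv[...,1]>150)&(hsv[...,2]>50)
        k,lab,st,ce=cv2.connectedComponentsWithStats(m.astype(np.uint8))
        g=proj(cam,guess[n]); 
        c=[i for i in range(1,k) if st[i,4]>25 and np.hypot(*(ce[i]-g))<8]
        if c: i=max(c,key=lambda i:st[i,4]); out[n]=(ce[i],st[i,4])
    return out
def world(p,n,z):
    x,y=np.array(L[n])/1e3;c,s=np.cos(p[2]),np.sin(p[2]);return np.array([p[0]+c*x-s*y,p[1]+s*x+c*y,z])
if __name__=="__main__":
    p=np.array([.519,0,.15])
    obs=[]
    for _ in range(2):
        obs=[];g={n:world(p,n,.018) for n in L}
        for cam in ["scene","side","wrist"]:
            for n,(c,a) in blobs(cam,f"pics/{cam}0.png",g).items():
                if cam in("wrist","scene") and n=="blue": continue
                obs.append((cam,n,c))
        f=lambda p:np.concatenate([(atz(c,px,.018)-world(p,n,.018))[:2]*1e3 for c,n,px in obs])
        r=least_squares(f,p,loss="soft_l1",x_scale=[.01,.01,.05]);p=r.x
    print(p,len(obs))
    for (c,n,px),e in zip(obs,f(p).reshape(-1,2)): print(c,n,px.round(1),e.round(1))
    for n in L: print(n,world(p,n,.018).round(4))
    print(camera_params("side")["camera_from_world"].round(3) if hasattr(camera_params("side")["camera_from_world"],"round") else 0)
E
python3 fit.py
```

```text
[0.52447104 0.0023253  0.33842445] 13
scene red [310.6 200.1] [1.9 0.3]
scene orange [291.9 206. ] [1.5 0.9]
scene yellow [271.1 207.7] [1.8 1.6]
scene green [250.  205.1] [3.1 1.8]
side red [194.4 212.3] [-3.8 -5.9]
side orange [216.2 217.6] [-3.7 -4.6]
side yellow [234.8 226.9] [-3.8 -4.6]
side green [249.7 239.9] [-2.7 -4.2]
side blue [258.9 256.8] [-1.8 -3.7]
wrist red [102.4  94.2] [ 0. -0.]
wrist orange [137.2 127. ] [0.  0.8]
wrist yellow [161.1 164.7] [0.4 1.2]
wrist green [173.  203.2] [1.2 1.8]
red [0.4648 0.0937 0.018 ]
orange [0.5034 0.0532 0.018 ]
yellow [0.5292 0.004  0.018 ]
green [ 0.5399 -0.0506  0.018 ]
blue [ 0.5351 -0.1063  0.018 ]
[[ 0.921 -0.389  0.01  -0.524]
 [-0.185 -0.46  -0.868  0.177]
 [ 0.342  0.798 -0.496  0.579]
 [ 0.     0.     0.     1.   ]]
```

```bash
cat > g.py <<'E'
from h import *
from scipy.spatial.transform import Rotation as Ro
P=(0.5245,0.0023,0.3384)
Q=(Ro.from_euler("z",P[2])*Ro.from_quat([.7071068,.7071068,0,0])).as_quat().tolist()
def W(x,y,z):
    x/=1e3;y/=1e3;c,s=np.cos(P[2]),np.sin(P[2]);return [P[0]+c*x-s*y,P[1]+s*x+c*y,z]
def arc(deg,z):
    a=np.radians(deg);return W(-195+200*np.cos(a),200*np.sin(a),z)
E
python3 - <<'E'
from g import *
move_gripper(0.0,20)
print("gap",read_finger_gap())
move_ptp(W(-72,85,.12),Q)
movel(W(-72,85,.045),speed=.1)
f0=np.array(read_ft_force());print(f0,read_eef_pos())
z=.039
while z>.028:
    movel(W(-72,85,z),speed=.02);f=np.array(read_ft_force())-f0
    print(round(z,4),read_eef_pos()[2],f.round(2))
    if f[2]>2: break
    z-=.0007
movel(W(-72,85,.05),speed=.1)
save("side","t1");print(read_time_s())
E
```

```text
gap 0.00016582632054492878
[ 0.57005027 -0.29698147 -0.41263907] [0.42911567 0.05867073 0.04539817]
0.039 0.03898040654727513 [-0.32  0.62  0.92]
0.0383 0.03829804475873971 [-0.59  0.78 -0.18]
0.0376 0.03757332720598023 [-0.34  0.6   0.77]
0.0369 0.03685829280096217 [-0.15 -0.34 -0.13]
0.0362 0.0361484962601199 [-0.53 -0.36  0.41]
0.0355 0.0354405932278256 [-0.89  0.67  1.13]
0.0348 0.034753407848189 [-0.76  0.41  0.75]
0.0341 0.03407251164121375 [-0.12  0.43  0.19]
0.0334 0.033363405387618686 [-0.32 -0.42  1.34]
0.0327 0.03311007682476953 [-2.54 -0.11  6.15]
7.2167
```

View pics/t1.png

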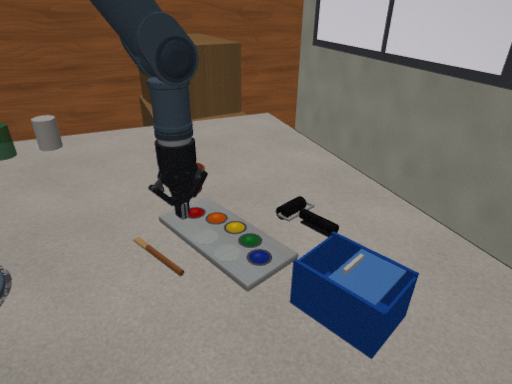

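Touching the steel at TCP z = 0.0331 m confirms the fingertip length of 19 mm. The side view shows the shut fingertips at about (183, 213), beside the red cake and clear of everything else. Next I draw them along the arc about 2.5 mm above the steel.

```bash
python3 - <<'E'
from g import *
Z=.0356
movel(arc(43.5,.05),speed=.1)
movel(arc(43.5,Z),speed=.04)
f0=np.array(read_ft_force())
a=43.5
while a>-37:
    a-=3.5
    movel(arc(a,Z),speed=.04);f=np.array(read_ft_force())-f0
    print(round(a,1),np.round(read_eef_pos(),4)[2],f.round(1))
    if np.linalg.norm(f)>35: print("STOP");break
print(read_time_s())
E
```

```text
40.0 0.0359 [-1.  -0.2  1.5]
36.5 0.0358 [ 0.3 -0.5 -0.1]
33.0 0.0356 [ 0.  -0.4  0.4]
29.5 0.0356 [-1.5  0.9  0.6]
26.0 0.0356 [ 0.6 -0.7  0. ]
22.5 0.0358 [-1.2  0.4  0.9]
19.0 0.0357 [ 0.8 -0.7  0.1]
15.5 0.0356 [ 0.4 -0.7  0.2]
12.0 0.0355 [ 0.  -0.4 -0.4]
8.5 0.0356 [-0.8 -0.2 -0.3]
5.0 0.0358 [-0.2 -0.3  0.5]
1.5 0.0356 [-0.1 -0.8 -0. ]
-2.0 0.0354 [0.  0.5 0.2]
-5.5 0.0356 [-0.2 -0.4 -1.2]
-9.0 0.0357 [-0.6  0.5  0.5]
-12.5 0.0358 [-0.5 -1.   0.1]
-16.0 0.0356 [-0.1 -1.3  1. ]
-19.5 0.0354 [-0.7 -0.1  0.6]
-23.0 0.0356 [-0.  -0.5 -0.6]
-26.5 0.0358 [-0.3 -1.1  0.5]
-30.0 0.0356 [-0.9 -0.4  0.5]
-33.5 0.0356 [-1.3 -0.9 -0. ]
-37.0 0.0354 [-0.2 -0.3 -0.2]
18.9917
```

```bash
python3 - <<'E'
from g import *
x=arc(-37,0)
movel([x[0],x[1],.12],speed=.08)
p=W(-20,0,.0)
movel([p[0]-.07,p[1],.2],speed=.15)
ims=[]
a=save("side","side1");b=save("wrist","wrist1");c=save("scene","scene1")
s0=cv2.imread("pics/side0.png");s1=cv2.imread("pics/side1.png")
cr=lambda i:cv2.resize(i[190:280,150:300],None,fx=5,fy=5,interpolation=cv2.INTER_CUBIC)[:300*1+150]
o=np.vstack([cv2.resize(i[195:275,160:290],None,fx=3.7,fy=3.7,interpolation=cv2.INTER_CUBIC) for i in (s0,s1)])
cv2.imwrite("pics/cmp.png",o)
for n in ["pot","sculpting_tool","brayer","caddy","door_pull"]:
    r=tip_of("side",n)
    if r: print(n,r[0]["at"],round(r[0]["confidence"],2))
print(read_time_s())
E
```

```text
pot [192.9, 189.0] 0.79
sculpting_tool [166.1, 263.4] 0.85
brayer [290.1, 214.4] 0.94
caddy [345.0, 309.5] 0.94
door_pull [354.3, 259.0] 0.74
21.9
```

View pics/cmp.png

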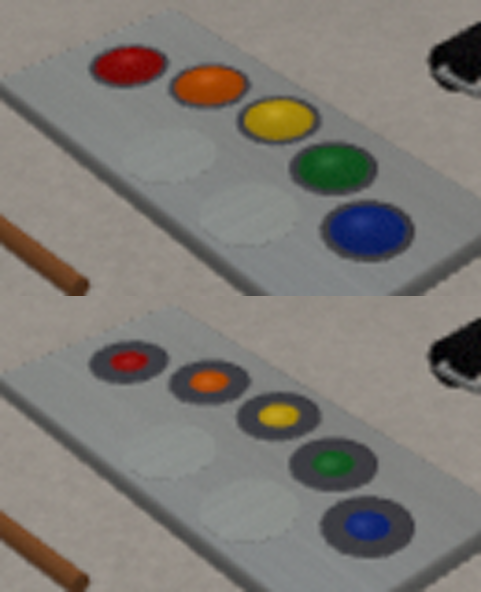

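View pics/wrist1.png

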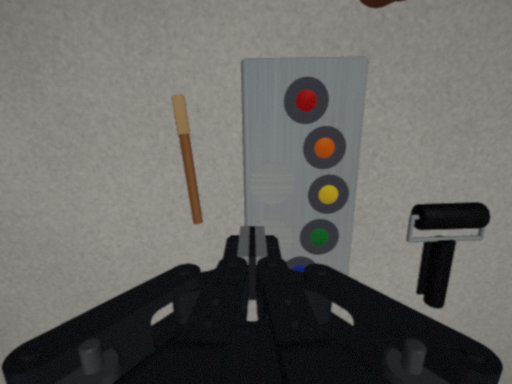

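View pics/scene1.png

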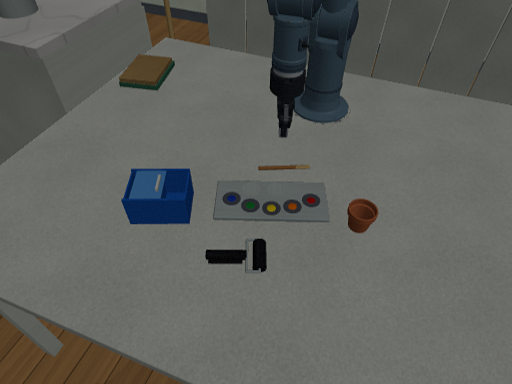

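Every cake is now down. In the side crop each shows only a small cap about half its former width, or about 2 mm of dome above the steel. The pot, tool, brayer and caddy look unmoved, and the arm hangs clear at about (283, 130) in the scene view.

```bash
python3 -c "
from bench import *
print(read_ft_force(),max(map(abs,read_joint_vel())),read_time_s());sign_off()"
```

```text
[0.39057152 0.26719689 0.12536611] 0.0032669757937362413 21.9
the job is handed in; nothing more can be done
```

All five cakes are pressed down into their wells, in order from red to blue, and the job was handed in at 21.9 s. `sign_off()` reports no verdict.

- **What I did:** I found the palette pose from the camera images and touched bare steel lightly (about 6 N) to set the height. I then drew the shut fingertips along the arc about 2.5 mm above the steel and lifted clear. Wrist force, read after each 12 mm step, stayed under about 2 N.
- **Cakes:** in the pictures each shows only a small cap of roughly 20 mm, or about 2 mm of dome above the steel. That is well past the 3 mm needed, but it is estimated from the images because the joint values can't be read.
- **Bystanders:** the pot, sculpting tool, brayer and caddy look the same as at the start. The networks' side-view positions agree within about 2 px, except the sculpting tool's origin at about 5 px. I put that down to detector noise, since the tool looks unmoved. I had no starting reading for the door pull, so the door was checked only by eye.
- **Other disagreements:** the side camera was about 4–7 mm off the fitted palette pose, while the scene and wrist cameras agreed within about 4 mm. Two early detections were plainly wrong and not used: the side-view orange cake and the scene-view pot.

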